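# Open the adapter drawer and its lift-and-slide hatch

## Task

I need the RF adapters: grip the square black pull of the small dark grey cabinet under the bench counter, draw the drawer all the way out to its stop, then lift the blue hatch inside it off its recessed seat by its black bar and slide it sideways in its channels, towards the drawer's right-hand end (as you face the drawer front), fully home against the end, so that the adapter bay is uncovered. Leave the hatch lying on the raised deck and the drawer open, and do not disturb the counter and jar on the cabinet or the things lying beside the drawer.

Things in the scene. Friction and masses are not known exactly. Their poses are not given: they have to be found in the camera images.
- drawer (a joint): Opening in m of the drawer in the dark grey cabinet (280 mm deep, 320 wide, 110 high, fixed to the bench): 0 closed, 0.17 at its stop, fully out. Stiff runners: about 5 N to move it slowly, more when faster; it stays where it is left. It slides out along pull's -x axis. Regrasp on the way if need be.
- pull (a point): Centre of the drawer's black pull: block 26 mm deep (x), 24 wide (y), 24 high on a 14 mm thick stem, centre 33 mm out from the white drawer front, 59 mm above the table. Moves with the drawer. Axes of the cabinet: +x into it (it opens along -x), +y left when facing it, z up. The counter overhangs it (see counter_front): best pinched left and right with the gripper leaning back 30 to 45 degrees.
- bay (a point): Point fixed to the drawer: where hatch_grip lies while the hatch is seated over the adapter bay (drawer's left half), 87 mm behind the drawer front's face. Axes as for pull. The raised deck to the right (-y) is 8 mm above the seat. Lips along the hatch's front and back edges stop it 12 mm above the seat: it slides when raised 8 to 12 mm. 2 mm play all round. Lip tops are 22 mm above the seat.
- hatch_grip (a point): Centre of the black bar on the blue hatch: 44 mm long (drawer's x), 12 thick (y), 34 high. It stands mid-plate; the plate is 120 (x) by 110 (y) by 5 mm thick, its top 17 mm below this point, its underside 22 mm below. Axes parallel to the drawer's. Weighs 160 g, a third more or less; the lips keep it in its channels.
- jar: Bystander: glass jar with yellow cap on the cabinet top, right of the counter, 48 mm across, 65 mm high; origin at the centre of its underside.
- analyser: Bystander: dark handheld analyser lying flat left of the drawer, 300 by 190 mm, 64 mm high; origin at the centre of its underside.
- mouse: Bystander: black computer mouse, 105 by 60 mm, 33 mm high, on the table right of the drawer; origin at the centre of its underside.
- mug: Bystander: blue mug, 76 mm across, 88 mm high, right of the drawer; origin at the centre of its underside.
- home (a point): Point fixed to the drawer: where hatch_grip lies when the hatch rests on the raised deck, fully home against the drawer's right side wall: 151 mm along -y from bay and 8 mm higher. Axes as for pull. The drawer front's top edge is 56 mm above the seat surface.
- counter_front (a point): Bystander: bench counter lying loose on the cabinet, 250 mm deep, 210 wide, 78 high on 12 mm feet, 2.4 kg; this point is the middle of its front face's lower edge, 12 mm above the cabinet top. The front overhangs the drawer front by 18 mm, its underside 63 mm above the pull's centre, so an upright gripper does not fit over the closed drawer's pull.

How it is judged (in metres and radians):
On the way, in this order (a step that is already met when the one before it is completed fails the run):
1. the drawer is pulled out to its stop (value of joint drawer above 0.162 m), for 0.2 s.
2. the hatch is lifted off its seat, still over the bay (z of hatch_grip in the frame of bay above 0.007 m and y of hatch_grip in the frame of bay above -0.02 m), for 0.1 s.
3. the hatch is slid home along its channels (y of hatch_grip in the frame of bay below -0.14 m), for 0.2 s.
At the end, for the whole second after the job is handed in: The drawer is open by more than 158 of its 170 mm; the hatch has been slid more than 140 mm (of 151) from its seat towards the drawer's right end and lies flat (within 0.06 rad) on the raised deck, 5.5 to 10.5 mm above its seated height, released and at rest (value of joint drawer above 0.158 m and y of hatch_grip in the frame of bay below -0.14 m and z of hatch_grip in the frame of bay between 0.0055 and 0.0105 m and angle between the z axis of hatch_grip and the z axis of bay, either way round below 0.06 rad and linear speed of hatch below 0.01 m/s); the robot touches nothing.
It fails at once if the counter is shifted by more than 10 mm (distance of counter_front from where it was at the start of the episode above 0.01 m).
It fails at once if another bystander is moved by more than 25 mm (distance of any of jar, analyser, mouse, mug from where it was at the start of the episode above 0.025 m).
It also fails if it takes over 67 s, if anything falls off the work surface, if the arm or the gripper's body presses on something with over 40 N, if the wrist force passes 120 N, or if a joint passes its speed limit or range.

## Robot

A 7-joint arm with a two-finger parallel gripper is mounted at the origin on the work surface. World frame = base frame: x ahead of the robot, y to its left, z up, the work surface at z = 0. Lengths are in mm, angles in rad, forces in N, time in s.
With the tool pointing down it reaches from about 400 to 875 mm from the base axis. Payload 4.4 kg.
Tool frame: the origin (TCP) lies midway between the tips of the shut fingers; the grasp point (between the pads) lies 19 mm behind it; z points along the fingers, y is the line along which they close (so a half turn about z gives the same grasp; the last joint's range is limited). The gripper opens to 85 mm and grips with 20 to 120 N. Pads are 22 mm wide; open, the fingers measure 114 mm over their backs; the gripper's body (76 mm by 85 mm) begins 54 mm behind the grasp point. The pads swing forward as they close: fully open they stand 13 mm farther back than shut.
Start: joints at [1.147, 0.628, 0.038, 1.517, -0.027, 0.996, -0.02], TCP at [227.667, -608.839, 231.313] pointing down, gripper open.
Joint ranges: [-3.06, 3.06], [-0.37, 2.12], [-1.25, 1.32], [0.18, 2.47], [-1.1, 4.24], [0.23, 1.98], [-2.94, 2.94]. Speed limits (rad/s): [2.57, 2.57, 3.14, 3.14, 3.14, 3.14, 3.14].

## Interface

Orientations are given as [roll, pitch, yaw] about the fixed x, y, z axes, in that order (R = Rz(yaw) Ry(pitch) Rx(roll)).
In Python, from cell import read_state, get_image, finish_job gives the robot as it stands.
- The arm moves only by the tool send_rows, never from a script. Its argument "series" is a list of rows, each an object of numbers: "ax", "ay", "az": the turn, a rotation vector about the tool's x, y, z in rad; "dx", "dy", "dz": the shift along the tool's x, y, z in cm; "hand": the closure, from 0 (fully open) to 1 (shut). In form: [{"ax": .., "ay": .., "az": .., "dx": .., "dy": .., "dz": .., "hand": ..}, ...]. A call has 1 to 10 rows; each row is the pose to reach, as a shift and turn from the pose commanded when the call began, along the tool's axes at that moment; what a row does not reach only later rows make up. A row lasts 1/10 s, in which the tool goes at most 50 mm and 8.59 degrees, less where a joint would pass 70% of its speed; a pose out of reach is approached as far as the arm can. A call with a gripper value outside its range is refused whole. The fingers move at their own pace and stop on an object; the grip force is fixed at half the most. Time passes only in rows, so rows that repeat a pose let the fingers close. It gives the time, the measured TCP pose, the force, the opening and the grip force at its end, in the units of the state.
- read_state(): the state, without advancing time (a new reading comes with each control period).
- get_image(name): name is "side" or "top" or "wrist"; returns a dict with "pixels" (384x512x3 uint8, red, green, blue), "mtx" (3x3 intrinsics, pixels), "k1" (the pictures are not rectified: a ray, as slopes to the right and down, at radius r is drawn at 1 + k1 r^2 times it, then the intrinsics apply), "R" (3x3) and "t" (3): a world point X has camera coordinates R X + t. Camera axes: x right, y down, z forward; pixel columns grow to the right and rows downward; lengths in mm; the calibration is good to about 2 mm. A picture is of the moment at which its call begins. There is no depth.
- finish_job(): hands the job in; it is judged then, once.
The state is a dict: "clock": time; "qpos": joint angles; "qd": joint speeds; "tau": joint torques, N m; "eef_pos": TCP position; "tool_rot": TCP orientation; "force": force on the tool from outside, world axes, zero at the start; "torque": the same for the moment, N m; "width": finger opening in mm; "gripper_force": force on a finger pad.
Only numpy, scipy, OpenCV 4.12 (cv2) and the standard library are available. Lean on these libraries where they do the work, as an engineer would, in place of code of your own. Each camera call takes 0.05 s, during which the arm holds its last target. There are 200 camera calls.

## Working session

There is one attempt and no reset: what is moved stays moved. The work goes in short steps, Python scripts to look and compute and a tool call to move; the robot and the scene stay as the last step left them, time stands still between calls to the robot, and variables do not carry over. Pictures are saved under pics/ and viewed, at most 10 in all, crops included, and the job is handed in when it is done.

Besides the shell and the picture viewer there is one more tool, called after ">>>" by a JSON object that holds its "name" and its "arguments", one argument or row to a line. send_rows: Moves the arm, as the interface text tells. Its arguments: {"type":"object","properties":{"series":{"type":"array","items":{"type":"object","properties":{"ax":{"type":"number"},"ay":{"type":"number"},"az":{"type":"number"},"dx":{"type":"number"},"dy":{"type":"number"},"dz":{"type":"number"},"hand":{"type":"number"}}}}},"required":["series"]}

```bash
mkdir -p pics
python3 - <<'E'
from cell import *
import cv2,pickle,numpy as np
s=read_state();print(s)
for n in("side","top","wrist"):
    d=get_image(n);pickle.dump(d,open(f"{n}0.pkl","wb"));cv2.imwrite(f"pics/{n}0.png",d["pixels"][:,:,::-1])
    print(n,d["mtx"],d["k1"],-np.array(d["R"]).T@np.array(d["t"]))
a=[cv2.imread(f"pics/{n}0.png") for n in("side","top")]
E
```

```text
{'clock': 0.0, 'qpos': array([ 1.14714253,  0.62934355,  0.03841694,  1.51834945, -0.0269973 ,
        0.99629727, -0.02001363]), 'qd': array([ 0.0015017 ,  0.00172763,  0.00039861,  0.00112382,  0.001253  ,
       -0.00101069, -0.00130837]), 'tau': array([-5.16044311e-04, -5.63389277e+01,  1.22560032e+00, -1.93437856e+01,
        1.08357001e-02,  1.05703666e-02,  1.30439668e-05]), 'eef_pos': array([ 227.49737415, -608.23202611,  230.39623127]), 'tool_rot': array([-3.13971226e+00,  1.19143063e-05,  3.57862305e-01]), 'force': array([ 0.17283066, -0.00834154,  0.81331382]), 'torque': array([-0.01100601, -0.01233202, -0.01148983]), 'gripper_force': 0.0, 'width': 85.63669012195133}
side [[462.59045526   0.         270.17030442]
 [  0.         462.59045526 191.79551492]
 [  0.           0.           1.        ]] 0.003927840995258276 [ 62.60886341 959.30894553 728.63685103]
top [[443.18549281   0.         255.31723352]
 [  0.         443.18549281 189.69809111]
 [  0.           0.           1.        ]] 0.013734255351691958 [ 429.18082526   61.58671816 1158.95270201]
wrist [[307.70861778   0.         256.20577821]
 [  0.         307.70861778 183.71282277]
 [  0.           0.           1.        ]] -0.06702331248735041 [ 293.59446606 -584.93921958  372.85151725]
```

View pics/side0.png

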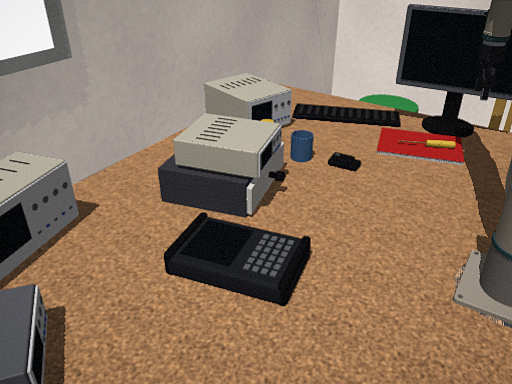

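View pics/top0.png

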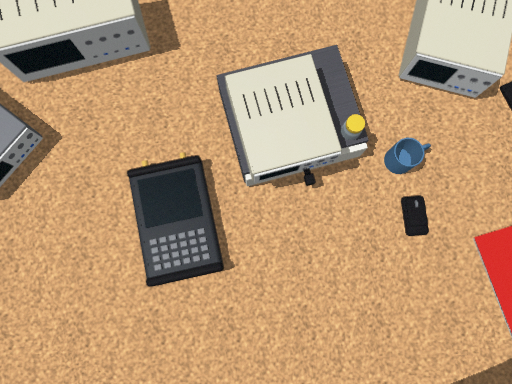

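The side view shows the cabinet with its pull near (279,176). In the top view the pull is near (309,178), and the white front's top edge runs from (248,181) to (367,150). The analyser is on its left at (175,220), the mouse at (415,215) and the mug at (404,155).

```bash
cat > h.py <<'E'
import numpy as np,cv2,pickle
from scipy.spatial.transform import Rotation as Ro
def ray(d,p):
    u=cv2.undistortPoints(np.array([[p]],float),d["mtx"],np.array([d["k1"],0,0,0,0.]))[0,0]
    R=np.array(d["R"]);return -R.T@np.array(d["t"]).ravel(),R.T@np.array([u[0],u[1],1])
def at(d,p,z):
    o,r=ray(d,p);return o+r*(z-o[2])/r[2]
def tri(d1,p1,d2,p2):
    o,r=ray(d1,p1);q,s=ray(d2,p2)
    k=np.linalg.lstsq(np.c_[r,-s],q-o,rcond=None)[0]
    a,b=o+k[0]*r,q+k[1]*s;return (a+b)/2,np.linalg.norm(a-b)
def proj(d,X):
    R=np.array(d["R"]);return cv2.projectPoints(np.array(X,float).reshape(-1,3),cv2.Rodrigues(R)[0],np.array(d["t"],float).reshape(3),d["mtx"],np.array([d["k1"],0,0,0,0.]))[0][:,0]
def ld(n):return pickle.load(open(n,"rb"))
def state():
    from cell import read_state
    s=read_state();return s,np.array(s["eef_pos"]),Ro.from_euler("xyz",s["tool_rot"])
def delta(P,R):  # target -> shift cm, rotvec in current tool axes
    s,p,r=state();print("d cm",np.round(r.inv().apply(P-p)/10,2),"a",np.round((r.inv()*R).as_rotvec(),3))
E
python3 - <<'E'
from h import *
t,s=ld("top0.pkl"),ld("side0.pkl")
print(tri(t,(309,178),s,(279,176)),at(t,(309,178),65))
a,b=at(t,(248,181),100),at(t,(367,150),100);print(a,b,np.linalg.norm(a-b),np.degrees(np.arctan2(*(a-b)[1::-1])))
for n,p,z in(("mug",(404,155),88),("mouse",(415,215),33),("an1",(147,284),64),("an2",(222,268),64),("an3",(200,158),64),("jar",(355,123),175)):print(n,at(t,p,z))
ts=cv2.resize(t["pixels"][100:250,200:400],None,fx=3.5,fy=3.5,interpolation=2)
ss=cv2.resize(s["pixels"][90:240,150:350],None,fx=3.5,fy=3.5,interpolation=2)
cv2.imwrite("pics/c1.png",ts[:,:,::-1])
cv2.imwrite("pics/c2.png",ss[:,:,::-1])
E
```

```text
(array([661.45730786, -90.33249023,  57.05651022]), np.float64(1.7061840474824552)) [660.56436479 -88.89152999  65.        ]
[649.40304856  65.19027983 100.        ] [ 720.35910871 -231.10819208  100.        ] 304.6761344938365 103.4672848691187
mug [ 708.43257446 -325.88813312   88.        ]
mouse [ 563.74681195 -359.90916619   33.        ]
an1 [409.58159829 314.51861578  64.        ]
an2 [442.58279017 133.56550555  64.        ]
an3 [719.68164172 185.9872474   64.        ]
jar [ 765.31736493 -187.15508249  175.        ]
```

View pics/c1.png

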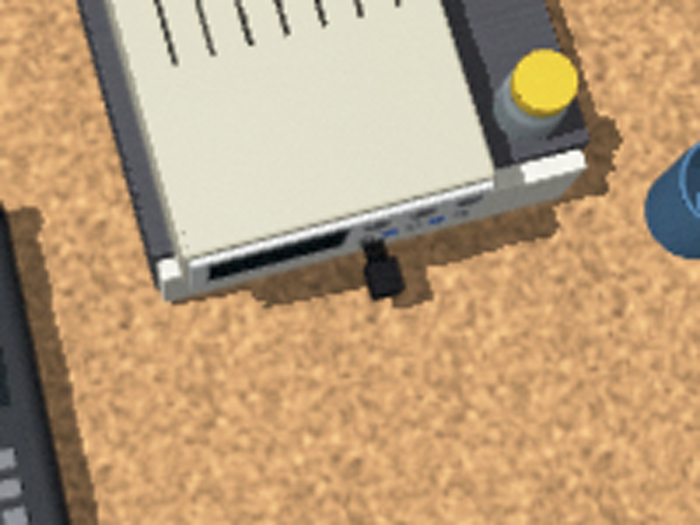

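View pics/c2.png

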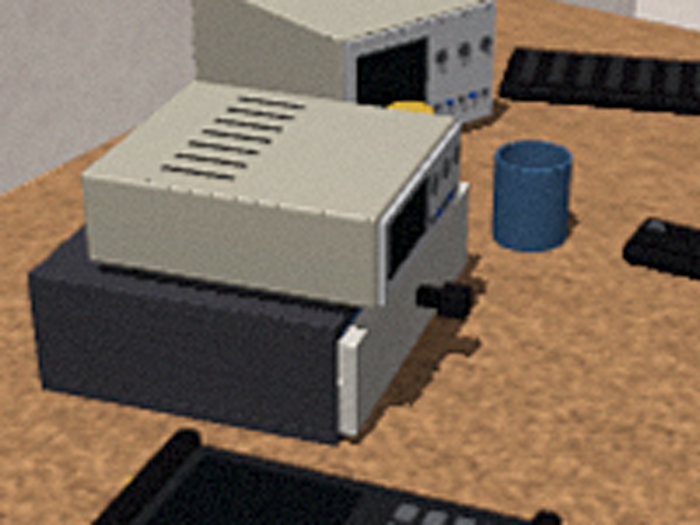

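Crop c1 shows the pull block centred at about (384,281), which is top px (309.7,180.3). In c2 it's at about (457,300), which is side px (280.6,175.7). The counter overhangs and the white front's corners are clear.

```bash
cat >> h.py <<'E'
PS=np.radians(13.5)
def ori(lean,psi=PS,flip=True):
    R=Ro.from_euler("z",psi)*Ro.from_euler("y",-lean,degrees=True)*Ro.from_euler("x",np.pi)
    return R*Ro.from_euler("z",np.pi) if flip else R
def cab(x,y,z,psi=PS):return Ro.from_euler("z",psi).apply([x,y,z])
E
python3 - <<'E'
from h import *
t,s=ld("top0.pkl"),ld("side0.pkl")
print(tri(t,(309.7,180.3),s,(280.6,175.7)))
a,b=at(t,(248.6,183.4),105),at(t,(367.1,150),105);print(a,b,np.linalg.norm(a-b),np.degrees(np.arctan2(*(a-b)[1::-1]))-90,(a+b)/2-cab(33,0,0))
P=np.array([656,-90,59])
for f in(True,False):
  R=ori(35,flip=f);delta(P+cab(-110,0,120)-cab(0,0,0),R)
E
```

```text
(array([655.66429604, -91.21036821,  59.27733575]), np.float64(0.23038831025321369))
[642.38352017  63.85867917 105.        ] [ 718.97809835 -229.97255081  105.        ] 303.65032705109485 14.610458358554226 [648.59260189 -90.76063283 105.        ]
d cm [ 47.37 -34.88   5.21] a [-0.91  -0.058 -2.885]
d cm [ 47.37 -34.88   5.21] a [-0.039  0.61   0.118]
```

>>> {"name": "send_rows", "arguments": {
  "series": [
    {"dx":23.7,"dy":-17.4,"dz":0,"ax":-0.02,"ay":0.3,"az":0.06,"hand":0},
    {"dx":23.7,"dy":-17.4,"dz":0,"ax":-0.02,"ay":0.3,"az":0.06,"hand":0},
    {"dx":23.7,"dy":-17.4,"dz":0,"ax":-0.02,"ay":0.3,"az":0.06,"hand":0},
    {"dx":23.7,"dy":-17.4,"dz":0,"ax":-0.02,"ay":0.3,"az":0.06,"hand":0},
    {"dx":47.4,"dy":-34.9,"dz":5,"ax":-0.04,"ay":0.61,"az":0.12,"hand":0},
    {"dx":47.4,"dy":-34.9,"dz":5,"ax":-0.04,"ay":0.61,"az":0.12,"hand":0},
    {"dx":47.4,"dy":-34.9,"dz":5,"ax":-0.04,"ay":0.61,"az":0.12,"hand":0},
    {"dx":47.4,"dy":-34.9,"dz":5,"ax":-0.04,"ay":0.61,"az":0.12,"hand":0},
    {"dx":47.4,"dy":-34.9,"dz":5,"ax":-0.04,"ay":0.61,"az":0.12,"hand":0},
    {"dx":47.4,"dy":-34.9,"dz":5,"ax":-0.04,"ay":0.61,"az":0.12,"hand":0}
  ]
}}

```text
clock: 1.15
eef_pos: [498.5, -210.1, 215.7]
tool_rot: [-3.119, -0.588, 0.236]
force: [1.5, -0.4, 0.6]
width: 85.5
gripper_force: 0.0
```

Run:
```python
from h import *
s=state()[0];print(s["qpos"])
delta(np.array([656,-91,59])+cab(-110,0,120),ori(35,flip=False))
```

```text
[ 1.01716702  0.46479224 -0.52714176  2.22509254 -1.09773317  0.23295036
  0.30033164]
d cm [ 3.87 -7.74  7.17] a [-0.023  0.023  0.   ]
```

```bash
cat > kin.py <<'E'
from h import *
from scipy.optimize import least_squares
S=[([1.14714253,.62934355,.03841694,1.51834945,-.0269973,.99629727,-.02001363],[227.497,-608.232,230.396],[-3.13971,0,.35786])]
def fk(q,p,sg):
    b,c,h,l1,a1,l2,a2,l3=p
    T=Ro.from_euler("z",q[0]*sg[0]+b);x=np.array([0,0,h]);
    T=T*Ro.from_euler("y",q[1]);x=x+T.apply([0,0,l1])
    T=T*Ro.from_euler("z",q[2]*sg[1]);x=x+T.apply([a1,0,0])
    T=T*Ro.from_euler("y",q[3]);x=x+T.apply([-a1,0,l2])
    T=T*Ro.from_euler("z",q[4]*sg[2]);x=x+T.apply([a2,0,0])
    T=T*Ro.from_euler("y",q[5])
    x=x+T.apply([0,0,l3])
    return x,T*Ro.from_euler("z",q[6]*sg[3]+c)
E
python3 - <<'E'
from kin import *
import itertools
s,p,r=state();D=[(np.array(a),np.array(b),Ro.from_euler("xyz",c)) for a,b,c in S]+[(s["qpos"],p,r)]
with open("S.pkl","wb") as f:pickle.dump(D,f)
for sg in itertools.product([1,-1],repeat=4):
    def f(p):
        e=[]
        for q,x,R in D:
            y,Q=fk(q,p,sg);e+=[y-x,300*(Q.inv()*R).as_rotvec(),]
        return np.concatenate(e+[(np.array(p[3:])-[330,0,330,0,280])*.003])
    best=min((least_squares(f,[b,c,300,330,0,330,0,280]) for b in(-2.3,0,2.3) for c in(-2.,0,2.)),key=lambda o:o.cost)
    if best.cost<2000:print(sg,best.cost,np.round(best.x,3))
E
```

```text
(1, 1, 1, 1) 1501.0539727290086 [ 7.560000e-01 -1.432000e+00  2.925967e+03  2.308210e+02 -1.011878e+03
  1.510570e+02 -8.519170e+02  3.261551e+03]
(-1, -1, -1, -1) 21.81388414497045 [-3.60000e-02  1.53800e+00  7.31880e+01  1.65364e+02  2.82713e+02
  3.38670e+02  2.11331e+02 -3.14701e+02]
```

Run:
```python
from kin import *
D=ld("S.pkl");sg=(-1,-1,-1,-1)
for w in(.003,.03):
  for al in (0,1):
    def f(p):
        e=[]
        for q,x,R in D:
            y,Q=fk(q,p,sg);e+=[y-x,300*(Q.inv()*R).as_rotvec()]
        return np.concatenate(e+[(np.array(p[2:])-[340,350,50*al,350,50*al,290])*w])
    o=least_squares(f,[0,1.57,340,350,0,350,0,290],bounds=([-4,-4,100,150,-150,150,-150,100],[4,4,500,600,150,600,150,500]));print(w,o.cost,np.round(o.x,3),np.round(f(o.x)[:12],1))
```

```text
0.003 23.294678474966606 [-3.90000e-02  1.53500e+00  2.35340e+02  4.16072e+02  9.99130e+01
  3.71051e+02  7.62890e+01  1.00000e+02] [ 1.6  0.6  0.1  0.  -0.  -1.   0.   0.  -0.1  6.4 -0.1  1. ]
0.003 23.23788747874078 [-3.90000e-02  1.53500e+00  2.35340e+02  4.16072e+02  9.99130e+01
  3.71050e+02  7.62890e+01  1.00000e+02] [ 1.6  0.6  0.1  0.  -0.  -1.   0.   0.  -0.1  6.4 -0.1  1. ]
0.03 38.022794743862114 [-4.00000e-02  1.53400e+00  2.90818e+02  4.96228e+02  4.01580e+01
  3.82211e+02  3.15540e+01  2.36404e+02] [ 1.4  0.8  0.5  0.  -0.  -1.   0.3  0.1 -0.4  6.6 -0.1  1. ]
0.03 36.682133055341716 [-4.00000e-02  1.53500e+00  2.82594e+02  4.83590e+02  4.94270e+01
  3.80544e+02  3.84460e+01  2.15436e+02] [ 1.4  0.8  0.4  0.  -0.  -1.   0.3  0.2 -0.4  6.6 -0.1  1. ]
```

>>> {"name": "send_rows", "arguments": {
  "series": [
    {"dx":3.9,"dy":-7.7,"dz":7,"ax":0,"ay":0,"az":0,"hand":0},
    {"dx":3.9,"dy":-7.7,"dz":7,"ax":0,"ay":0,"az":0,"hand":0},
    {"dx":3.9,"dy":-7.7,"dz":7,"ax":0,"ay":0,"az":0,"hand":0},
    {"dx":3.9,"dy":-7.7,"dz":7,"ax":0,"ay":0,"az":0,"hand":0},
    {"dx":3.9,"dy":-7.7,"dz":7,"ax":0,"ay":0,"az":0,"hand":0}
  ]
}}

```text
clock: 1.65
eef_pos: [558.4, -133.5, 210.8]
tool_rot: [-3.09, -0.547, 0.238]
force: [-0.1, -1.2, -0.1]
width: 85.3
gripper_force: 0.0
```

Run:
```python
from h import *
s,p,r=state();print(s["qpos"]);D=ld("S.pkl")+[(s["qpos"],p,r)];pickle.dump(D,open("S.pkl","wb"))
delta(np.array([656,-91,59])+cab(-110,0,120),ori(35,flip=False))
```

```text
[ 0.63431105  0.45939257 -0.32146268  2.1680909  -1.0991552   0.2327794
  0.09894054]
d cm [-2.09 -1.72  2.55] a [-0.052  0.064  0.   ]
```

```bash
cat >> kin.py <<'E'
sg=(-1,-1,-1,-1)
def fit():
    D=ld("S.pkl")
    def f(p):
        e=[]
        for q,x,R in D:
            y,Q=fk(q,p,sg);e+=[y-x,300*(Q.inv()*R).as_rotvec()]
        return np.concatenate(e+[(np.array(p)-[0,np.pi/2,340,400,0,390,0,280])*[300,300,.02,.02,.02,.02,.02,.02]])
    o=least_squares(f,[0,1.57,340,400,0,390,0,280]);return o.x,f(o.x)
lo=np.array([-3.06,-.37,-1.25,.18,-1.1,.23,-2.94]);hi=np.array([3.06,2.12,1.32,2.47,4.24,1.98,2.94])
def ik(P,R,par,q0,n=40,ms=.04):
    rng=np.random.default_rng(0);out=[]
    for i in range(n):
        s=np.array(q0) if i==0 else rng.uniform(lo+.05,hi-.05)
        def f(q):
            y,Q=fk(q,par,sg);return np.r_[(y-P)/5,60*(Q.inv()*R).as_rotvec(),.02*(q-q0)]
        o=least_squares(f,np.clip(s,lo+ms+.01,hi-ms-.01),bounds=(lo+ms,hi-ms),max_nfev=150)
        y,Q=fk(o.x,par,sg);out.append((np.linalg.norm(y-P)+300*np.linalg.norm((Q.inv()*R).as_rotvec()),np.linalg.norm(o.x-q0),o.x))
    ok=[o for o in out if o[0]<4]
    return min(ok,key=lambda o:o[1]) if ok else min(out,key=lambda o:o[0])
E
python3 - <<'E'
from kin import *
par,r=fit();print(np.round(par,3),np.round(r[:18],1));np.save("par.npy",par)
q0=ld("S.pkl")[-1][0]
for L in(25,30,35,40,45):
  for f in(0,1):
    R=ori(L,flip=bool(f))
    for g in((0,0,0),(-110,0,80),(-170,0,0)):
      P=np.array([656,-91,59])+cab(*g)+R.apply([0,0,19]);o=ik(P,R,par,q0,14);print(L,f,g,np.round(o[0],1),np.round(o[1],2),np.round(o[2],2))
E
```

```text
[-3.00000e-02  1.55100e+00  3.17820e+02  5.63587e+02 -3.16100e+00
  3.81444e+02 -5.08300e+00  3.37802e+02] [ 8.   3.2  0.8  0.  -0.  -2.9  0.8 -1.  -0.1  5.  -0.1 -1.4 -0.8  1.3
 -0.7  4.7 -0.3 -1.6]
25 0 (0, 0, 0) 0.0 4.02 [ 0.68  0.98 -0.79  1.97  1.72  0.4  -2.67]
25 0 (-110, 0, 80) 0.0 3.91 [ 0.83  0.73 -0.79  2.19  1.64  0.27 -2.62]
25 0 (-170, 0, 0) 0.0 4.44 [ 1.08  1.18 -1.21  2.35  1.99  0.82 -2.79]
25 1 (0, 0, 0) 0.0 2.91 [ 0.6   0.92 -0.63  1.97  1.73  0.27  0.41]
25 1 (-110, 0, 80) 0.0 2.83 [ 0.83  0.73 -0.79  2.19  1.64  0.27  0.52]
25 1 (-170, 0, 0) 0.0 3.37 [ 1.04  1.09 -1.1   2.34  2.05  0.7   0.27]
30 0 (0, 0, 0) 0.0 4.32 [ 0.87  1.21 -1.16  2.02  1.93  0.74 -2.7 ]
30 0 (-110, 0, 80) 0.0 4.26 [ 1.05  0.98 -1.21  2.25  1.85  0.63 -2.74]
30 0 (-170, 0, 0) 0.0 4.64 [ 1.12  1.22 -1.21  2.4   2.16  0.84 -2.89]
30 1 (0, 0, 0) 0.0 3.23 [ 0.78  1.06 -0.92  2.02  2.    0.51  0.28]
30 1 (-110, 0, 80) 0.0 3.17 [ 1.    0.89 -1.07  2.25  1.91  0.5   0.33]
30 1 (-170, 0, 0) 0.0 3.56 [ 1.11  1.21 -1.2   2.4   2.17  0.83  0.25]
35 0 (0, 0, 0) 0.0 4.53 [ 0.91  1.27 -1.21  2.08  2.11  
[... 511 characters left out ...]
-170, 0, 0) 18.5 4.94 [ 0.95  0.99 -0.67  2.43  3.14  0.6   2.49]
40 1 (0, 0, 0) 0.0 3.66 [ 0.93  1.29 -1.17  2.13  2.31  0.76  0.19]
40 1 (-110, 0, 80) 0.0 3.62 [ 1.11  1.06 -1.21  2.35  2.29  0.66  0.08]
40 1 (-170, 0, 0) 18.5 4.39 [ 0.95  1.   -0.67  2.43  3.14  0.6  -0.65]
45 0 (0, 0, 0) 0.0 4.82 [ 0.78  1.08 -0.77  2.17  2.93  0.59  2.59]
45 0 (-110, 0, 80) 0.0 4.82 [ 1.04  0.96 -0.98  2.4   2.79  0.59  2.75]
45 0 (-170, 0, 0) 31.8 5.04 [ 1.06  1.09 -0.77  2.43  3.14  0.63  2.62]
45 1 (0, 0, 0) 0.0 3.84 [ 0.97  1.36 -1.21  2.17  2.46  0.82  0.14]
45 1 (-110, 0, 80) 0.0 3.83 [ 1.13  1.11 -1.21  2.4   2.49  0.72 -0.03]
45 1 (-170, 0, 0) 31.8 4.4 [ 1.06  1.09 -0.77  2.43  3.14  0.63 -0.52]
```

```bash
cat >> kin.py <<'E'
def plan(q1,par,n):
    s,p,r=state();q=s["qpos"];x0,Q0=fk(q,par,sg)
    for k in range(1,n+1):
        x,Q=fk(q+(q1-q)*k/n,par,sg);print(np.round(Q0.inv().apply(x-x0)/10,1),np.round((Q0.inv()*Q).as_rotvec(),2),"z",np.round(x,0),"ax",np.round(Q.apply([0,0,1]),2))
E
python3 - <<'E'
from kin import *
par=np.load("par.npy");q0=ld("S.pkl")[-1][0]
R=ori(30);P=np.array([656,-91,59])+cab(-90,0,80)+R.apply([0,0,19])
o=ik(P,R,par,np.array([.8,.9,-.8,2.1,1.9,.5,.3]),14);print(o)
plan(o[2],par,9)
E
```

```text
(np.float64(1.8955011494990134e-05), np.float64(0.25137317116112196), array([ 0.90894162,  0.82691854, -0.93477607,  2.20293135,  1.93293837,
        0.37650592,  0.27026585]))
[-2.8 -2.6  1.4] [ 0.09 -0.07 -0.35] z [ 535. -110.  184.] ax [ 0.41  0.21 -0.89]
[-5.7 -4.4  2.4] [ 0.17 -0.12 -0.7 ] z [511. -97. 161.] ax [ 0.32  0.24 -0.92]
[-8.2 -5.2  3.2] [ 0.25 -0.15 -1.05] z [492. -93. 142.] ax [ 0.25  0.23 -0.94]
[-10.1  -5.1   3.9] [ 0.31 -0.16 -1.4 ] z [480. -97. 126.] ax [ 0.2   0.21 -0.96]
[-11.1  -4.3   4.8] [ 0.35 -0.16 -1.75] z [ 478. -105.  113.] ax [ 0.19  0.17 -0.97]
[-10.8  -3.2   5.9] [ 0.35 -0.14 -2.11] z [ 489. -113.  105.] ax [ 0.21  0.13 -0.97]
[-9.3 -2.1  7. ] [ 0.31 -0.11 -2.46] z [ 510. -119.  102.] ax [ 0.28  0.1  -0.96]
[-6.4 -1.4  8.1] [ 0.21 -0.08 -2.81] z [ 541. -119.  108.] ax [ 0.37  0.1  -0.92]
[-2.4 -1.4  8.8] [-0.04  0.06  3.14] z [ 578. -110.  123.] ax [ 0.49  0.12 -0.87]
```

>>> {"name": "send_rows", "arguments": {
  "series": [
    {"dx":-2.8,"dy":-2.6,"dz":1.4,"ax":0.09,"ay":-0.07,"az":-0.35,"hand":0},
    {"dx":-2.8,"dy":-2.6,"dz":1.4,"ax":0.09,"ay":-0.07,"az":-0.35,"hand":0},
    {"dx":-5.7,"dy":-4.4,"dz":2.4,"ax":0.17,"ay":-0.12,"az":-0.7,"hand":0},
    {"dx":-5.7,"dy":-4.4,"dz":2.4,"ax":0.17,"ay":-0.12,"az":-0.7,"hand":0},
    {"dx":-5.7,"dy":-4.4,"dz":2.4,"ax":0.17,"ay":-0.12,"az":-0.7,"hand":0},
    {"dx":-8.2,"dy":-5.2,"dz":3.2,"ax":0.25,"ay":-0.15,"az":-1.05,"hand":0},
    {"dx":-8.2,"dy":-5.2,"dz":3.2,"ax":0.25,"ay":-0.15,"az":-1.05,"hand":0},
    {"dx":-8.2,"dy":-5.2,"dz":3.2,"ax":0.25,"ay":-0.15,"az":-1.05,"hand":0}
  ]
}}

```text
clock: 2.45
eef_pos: [491.7, -96.5, 142.9]
tool_rot: [2.952, -0.294, 1.379]
force: [0.5, -0.1, -0.4]
width: 85.4
gripper_force: 0.0
```

Run:
```python
from kin import *
s,p,r=state();D=ld("S.pkl")+[(s["qpos"],p,r)];pickle.dump(D,open("S.pkl","wb"))
par,res=fit();print(np.round(par,3),np.round(res[:24],1));np.save("par.npy",par)
print(s["qpos"],r.apply([0,0,1]))
R=ori(30);P=np.array([656,-91,59])+cab(-90,0,80)+R.apply([0,0,19])
o=ik(P,R,par,np.array([.8,.9,-.8,2.1,1.9,.5,.3]),14);print(o)
plan(o[2],par,6)
```

```text
[-3.10000e-02  1.54800e+00  3.13850e+02  5.54849e+02  1.85600e+00
  3.81680e+02 -1.35800e+00  3.24334e+02] [ 7.2  3.1  1.3  0.  -0.  -2.6 -0.4 -1.3 -0.5  5.2 -0.1 -1.  -2.5  1.4
 -1.2  4.8 -0.4 -1.2  3.8  2.9  0.5  2.7  1.7 -2. ]
[ 0.49771302  0.53749636 -0.19985692  2.16656232 -0.63852061  0.36044782
  0.70422149] [ 0.23893289  0.24374127 -0.93994748]
(np.float64(1.8159477525548136e-05), np.float64(0.24931636293590512), array([ 0.90529066,  0.82469238, -0.93378511,  2.20121291,  1.92752498,
        0.3749319 ,  0.27068913]))
[-1.4 -3.6  1.6] [ 0.12 -0.03 -0.34] z [463. -94. 118.] ax [ 0.13  0.22 -0.97]
[-3.2 -5.1  2.7] [ 0.19 -0.05 -0.7 ] z [ 448. -105.   99.] ax [ 0.07  0.17 -0.98]
[-4.8 -4.3  3.6] [ 0.2  -0.08 -1.05] z [ 455. -119.   88.] ax [ 0.09  0.11 -0.99]
[-5.2 -1.4  4.4] [ 0.16 -0.13 -1.41] z [ 483. -128.   85.] ax [ 0.18  0.07 -0.98]
[-3.8  2.9  4.6] [ 0.05 -0.2  -1.75] z [ 527. -126.   95.] ax [ 0.32  0.07 -0.95]
[-0.5  7.8  3.6] [-0.12 -0.31 -2.06] z [ 578. -110.  123.] ax [ 0.49  0.12 -0.87]
```

```bash
cat >> kin.py <<'E'
def plan2(qs,par,n):
    s,p,r=state();q=s["qpos"];x0,Q0=fk(q,par,sg)
    for q1 in qs:
      q1=np.array(q1)
      for k in range(1,n+1):
        x,Q=fk(q+(q1-q)*k/n,par,sg);print(np.round(Q0.inv().apply(x-x0)/10,1),np.round((Q0.inv()*Q).as_rotvec(),2),"z",np.round(x,0),"ax",np.round(Q.apply([0,0,1]),2))
      q=q1
E
python3 - <<'E'
from kin import *
par=np.load("par.npy")
plan2([[.55,.5,-.3,2.0,-.2,.9,.6],[.65,.55,-.5,2.0,.6,1.,.45],[.75,.65,-.7,2.1,1.3,.8,.3],[.905,.825,-.93,2.2,1.93,.375,.27]],par,2)
E
```

```text
[ 3.2 -2.9 -2.6] [ 0.17  0.09 -0.18] z [468. -63. 171.] ax [ 0.09  0.35 -0.93]
[ 2.7 -6.5 -6.7] [ 0.38  0.1  -0.34] z [422. -68. 202.] ax [-0.12  0.35 -0.93]
[-5.2 -8.9 -7.9] [ 0.54 -0.08 -0.6 ] z [ 382. -139.  186.] ax [-0.26  0.1  -0.96]
[-13.2  -6.9 -10.1] [ 0.64 -0.31 -0.86] z [ 380. -225.  188.] ax [-0.28 -0.18 -0.94]
[-16.8  -2.1  -8. ] [ 0.58 -0.45 -1.13] z [ 424. -265.  167.] ax [-0.12 -0.34 -0.93]
[-16.5   3.6  -5.4] [ 0.46 -0.55 -1.42] z [ 485. -271.  154.] ax [ 0.1  -0.39 -0.91]
[-10.2   7.5   0.4] [ 0.2  -0.46 -1.76] z [ 549. -207.  125.] ax [ 0.34 -0.19 -0.92]
[-0.8  7.9  3.6] [-0.12 -0.32 -2.06] z [ 578. -112.  122.] ax [ 0.49  0.11 -0.87]
```

>>> {"name": "send_rows", "arguments": {
  "series": [
    {"dx":3.2,"dy":-2.9,"dz":-2.6,"ax":0.17,"ay":0.09,"az":-0.18,"hand":0},
    {"dx":3.2,"dy":-2.9,"dz":-2.6,"ax":0.17,"ay":0.09,"az":-0.18,"hand":0},
    {"dx":2.7,"dy":-6.5,"dz":-6.7,"ax":0.38,"ay":0.1,"az":-0.34,"hand":0},
    {"dx":2.7,"dy":-6.5,"dz":-6.7,"ax":0.38,"ay":0.1,"az":-0.34,"hand":0},
    {"dx":-5.2,"dy":-8.9,"dz":-7.9,"ax":0.54,"ay":-0.08,"az":-0.6,"hand":0},
    {"dx":-5.2,"dy":-8.9,"dz":-7.9,"ax":0.54,"ay":-0.08,"az":-0.6,"hand":0},
    {"dx":-5.2,"dy":-8.9,"dz":-7.9,"ax":0.54,"ay":-0.08,"az":-0.6,"hand":0},
    {"dx":-13.2,"dy":-6.9,"dz":-10.1,"ax":0.64,"ay":-0.31,"az":-0.86,"hand":0},
    {"dx":-13.2,"dy":-6.9,"dz":-10.1,"ax":0.64,"ay":-0.31,"az":-0.86,"hand":0},
    {"dx":-13.2,"dy":-6.9,"dz":-10.1,"ax":0.64,"ay":-0.31,"az":-0.86,"hand":0}
  ]
}}

```text
clock: 3.45
eef_pos: [377.4, -230.8, 187.6]
tool_rot: [-2.798, -0.036, 2.251]
force: [0.5, 0.5, -1.4]
width: 85.2
gripper_force: 0.0
```

Run:
```python
from kin import *
s,p,r=state();D=ld("S.pkl")+[(s["qpos"],p,r)];pickle.dump(D,open("S.pkl","wb"))
par,res=fit();print(np.round(par,3),np.round(res[:30],1));np.save("par.npy",par)
print(s["qpos"],p,r.apply([0,0,1]))
plan2([[.75,.65,-.6,2.1,1.3,.8,.3],[.905,.825,-.93,2.2,1.93,.375,.27]],par,2)
```

```text
[-3.90000e-02  1.54100e+00  3.28059e+02  5.65995e+02 -6.50900e+00
  3.88354e+02 -3.17200e+00  3.44322e+02] [ 2.9 -0.5  0.3  0.  -0.  -2.8  1.8 -1.3  0.7  6.5 -0.1 -0.8  0.1  0.
 -0.3  6.1 -0.4 -1.1  2.8  3.7  0.6  3.4  2.2 -2.1 -0.3 14.5 -1.3  0.5
 -4.  -2.1]
[0.24221608 0.51500035 0.05333355 1.98755638 0.30599533 0.88937092
 0.75499521] [ 377.3735826  -230.79009146  187.55019898] [-0.28282271 -0.18595    -0.94097498]
[-6.2 -2.9  3.6] [ 0.09 -0.17 -0.19] z [ 384. -289.  159.] ax [-0.23 -0.36 -0.91]
[-13.2  -0.1   3.6] [ 0.01 -0.42 -0.36] z [ 448. -326.  147.] ax [ 0.03 -0.43 -0.9 ]
[-11.8  12.4   2.5] [-0.25 -0.57 -0.7 ] z [ 534. -239.  116.] ax [ 0.31 -0.22 -0.92]
[-4.8 23.  -1.7] [-0.56 -0.7  -1.03] z [ 580. -114.  123.] ax [ 0.49  0.11 -0.87]
```

>>> {"name": "send_rows", "arguments": {
  "series": [
    {"dx":-6.2,"dy":-2.9,"dz":3,"ax":0.09,"ay":-0.17,"az":-0.19,"hand":0},
    {"dx":-6.2,"dy":-2.9,"dz":3,"ax":0.09,"ay":-0.17,"az":-0.19,"hand":0},
    {"dx":-13.2,"dy":0,"dz":3,"ax":0.01,"ay":-0.42,"az":-0.36,"hand":0},
    {"dx":-13.2,"dy":0,"dz":3,"ax":0.01,"ay":-0.42,"az":-0.36,"hand":0},
    {"dx":-11.8,"dy":12.4,"dz":2.5,"ax":-0.25,"ay":-0.57,"az":-0.7,"hand":0},
    {"dx":-11.8,"dy":12.4,"dz":2.5,"ax":-0.25,"ay":-0.57,"az":-0.7,"hand":0},
    {"dx":-11.8,"dy":12.4,"dz":2.5,"ax":-0.25,"ay":-0.57,"az":-0.7,"hand":0},
    {"dx":-4.8,"dy":22,"dz":-1.7,"ax":-0.56,"ay":-0.7,"az":-1.03,"hand":0},
    {"dx":-4.8,"dy":22,"dz":-1.7,"ax":-0.56,"ay":-0.7,"az":-1.03,"hand":0},
    {"dx":-4.8,"dy":22,"dz":-1.7,"ax":-0.56,"ay":-0.7,"az":-1.03,"hand":0}
  ]
}}

```text
clock: 4.45
eef_pos: [570.2, -132.9, 128.5]
tool_rot: [-3.062, 0.45, -3.002]
force: [0.8, 0.1, -1.7]
width: 85.2
gripper_force: 0.0
```

Run:
```python
from kin import *
s,p,r=state();D=ld("S.pkl")+[(s["qpos"],p,r)];pickle.dump(D,open("S.pkl","wb"))
print(s["qpos"],p,r.apply([0,0,1]))
R=ori(30)
delta(np.array([656,-91,59])+cab(-90,0,60)+R.apply([0,0,19]),R)
```

```text
[ 0.59886512  0.63121645 -0.5316127   2.21164545  1.97785365  0.24227153
 -0.0175394 ] [ 570.19507692 -132.85836496  128.49041928] [ 0.44014715 -0.01785802 -0.89774806]
d cm [0.17 2.39 2.62] a [-0.124 -0.077 -0.082]
```

>>> {"name": "send_rows", "arguments": {
  "series": [
    {"dx":0.2,"dy":2.4,"dz":2.6,"ax":-0.12,"ay":-0.08,"az":-0.08,"hand":0},
    {"dx":0.2,"dy":2.4,"dz":2.6,"ax":-0.12,"ay":-0.08,"az":-0.08,"hand":0},
    {"dx":0.2,"dy":2.4,"dz":2.6,"ax":-0.12,"ay":-0.08,"az":-0.08,"hand":0},
    {"dx":0.2,"dy":2.4,"dz":2.6,"ax":-0.12,"ay":-0.08,"az":-0.08,"hand":0}
  ]
}}

```text
clock: 4.85
eef_pos: [577.2, -111.4, 101.4]
tool_rot: [-3.137, 0.522, -2.913]
force: [0.2, 0.9, 0.8]
width: 85.6
gripper_force: 0.0
```

Run:
```python
from kin import *
from cell import get_image
s,p,r=state();print(s["qpos"],p,r.apply([0,0,1]))
R=ori(30)
delta(np.array([656,-91,59])+cab(-4,0,0)+R.apply([0,0,19]),R)
d=get_image("wrist");pickle.dump(d,open("wrist1.pkl","wb"));cv2.imwrite("pics/w1.png",d["pixels"][:,:,::-1])
print(proj(d,[[656,-91,59],[642,-94,71],[656,-91,71]]))
```

```text
[ 0.78701869  0.77872278 -0.75004696  2.23132142  2.26258326  0.31102897
 -0.10664982] [ 577.18085434 -111.36629436  101.35625582] [ 0.48665063  0.10908306 -0.86675951]
d cm [-4.6   0.24  9.43] a [-0.008 -0.001 -0.006]
[[260.47568484 252.06067097]
 [261.06322799 255.8695519 ]
 [260.55760494 265.57178403]]
```

View pics/w1.png

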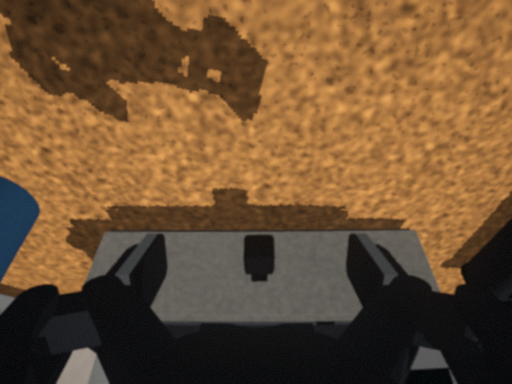

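The wrist view shows the pull block at columns 245–274, rows 236–275, centred near (259,254). My estimate predicted (260,252), and the drawer's bottom edge is level at row 231, so both yaw and position check out. I'll move in and grip.

>>> {"name": "send_rows", "arguments": {
  "series": [
    {"dx":-2.3,"dy":0.1,"dz":4.7,"hand":0},
    {"dx":-4.1,"dy":0.2,"dz":8.4,"hand":0},
    {"dx":-4.6,"dy":0.2,"dz":9.5,"hand":0},
    {"dx":-4.6,"dy":0.2,"dz":9.5,"hand":0},
    {"dx":-4.6,"dy":0.2,"dz":9.5,"hand":1},
    {"dx":-4.6,"dy":0.2,"dz":9.5,"hand":1},
    {"dx":-4.6,"dy":0.2,"dz":9.5,"hand":1},
    {"dx":-4.6,"dy":0.2,"dz":9.5,"hand":1},
    {"dx":-4.6,"dy":0.2,"dz":9.5,"hand":1},
    {"dx":-4.6,"dy":0.2,"dz":9.5,"hand":1}
  ]
}}

```text
invalid input at $.series[0]: expected keys ax, ay, az, dx, dy, dz, hand
```

Run:
```python
from kin import *
s,p,r=state();print(s["qpos"],p,r.apply([0,0,1]),s["force"],s["gripper_force"],s["width"])
R=ori(30)
for d in(0,60,120,172):delta(np.array([656,-91,59])+cab(-4-d,0,0)+R.apply([0,0,19]),R)
```

```text
[ 0.78499172  0.77748473 -0.74977428  2.23102211  2.26271235  0.31103509
 -0.10675198] [ 577.75922967 -110.62174093  101.97057434] [ 0.48736455  0.10899036 -0.86636995] [ 0.76417502  0.20521397 -0.16093672] 0.0 85.66437866188038
d cm [-4.5   0.17  9.45] a [-0.008 -0.001 -0.004]
d cm [0.7  0.13 6.45] a [-0.008 -0.001 -0.004]
d cm [5.9  0.09 3.46] a [-0.008 -0.001 -0.004]
d cm [10.4   0.05  0.86] a [-0.008 -0.001 -0.004]
```

>>> {"name": "send_rows", "arguments": {
  "series": [
    {"ax":0,"ay":0,"az":0,"dx":-2.3,"dy":0.1,"dz":4.7,"hand":0},
    {"ax":0,"ay":0,"az":0,"dx":-4.1,"dy":0.2,"dz":8.4,"hand":0},
    {"ax":0,"ay":0,"az":0,"dx":-4.5,"dy":0.2,"dz":9.5,"hand":0},
    {"ax":0,"ay":0,"az":0,"dx":-4.5,"dy":0.2,"dz":9.5,"hand":0},
    {"ax":0,"ay":0,"az":0,"dx":-4.5,"dy":0.2,"dz":9.5,"hand":1},
    {"ax":0,"ay":0,"az":0,"dx":-4.5,"dy":0.2,"dz":9.5,"hand":1},
    {"ax":0,"ay":0,"az":0,"dx":-4.5,"dy":0.2,"dz":9.5,"hand":1},
    {"ax":0,"ay":0,"az":0,"dx":-4.5,"dy":0.2,"dz":9.5,"hand":1},
    {"ax":0,"ay":0,"az":0,"dx":-4.5,"dy":0.2,"dz":9.5,"hand":1},
    {"ax":0,"ay":0,"az":0,"dx":-4.5,"dy":0.2,"dz":9.5,"hand":1}
  ]
}}

```text
clock: 5.9
eef_pos: [661.9, -90.2, 42.9]
tool_rot: [-3.133, 0.524, -2.909]
force: [-4.3, -4.2, 7.7]
width: 23.3
gripper_force: 59.0
```

Run:
```python
from kin import *
s,p,r=state();print(s["qpos"],p,r.apply([0,0,1]),s["force"],s["gripper_force"],s["width"])
R=ori(30)
for d in(0,60,120,172):delta(np.array([656,-91,59])+cab(-4-d,0,0)+R.apply([0,0,19]),R)
```

```text
[ 0.63397223  0.92801446 -0.67497464  2.05114335  2.23105118  0.33978941
 -0.07517541] [661.86188215 -90.1524125   42.88469065] [ 0.48897602  0.10716065 -0.86568992] [-4.29773005 -4.17891965  7.70153874] 59.01810050010681 23.330408680853857
d cm [0.05 0.05 0.01] a [-0.01   0.001 -0.002]
d cm [ 5.25  0.01 -2.99] a [-0.01   0.001 -0.002]
d cm [10.44 -0.03 -6.  ] a [-0.01   0.001 -0.002]
d cm [14.94 -0.07 -8.6 ] a [-0.01   0.001 -0.002]
```

>>> {"name": "send_rows", "arguments": {
  "series": [
    {"ax":0,"ay":0,"az":0,"dx":0.7,"dy":0,"dz":-0.4,"hand":1},
    {"ax":0,"ay":0,"az":0,"dx":1.6,"dy":0,"dz":-0.9,"hand":1},
    {"ax":0,"ay":0,"az":0,"dx":2.6,"dy":0,"dz":-1.5,"hand":1},
    {"ax":0,"ay":0,"az":0,"dx":3.6,"dy":0,"dz":-2.1,"hand":1},
    {"ax":0,"ay":0,"az":0,"dx":4.7,"dy":0,"dz":-2.7,"hand":1},
    {"ax":0,"ay":0,"az":0,"dx":5.7,"dy":0,"dz":-3.3,"hand":1},
    {"ax":0,"ay":0,"az":0,"dx":6.8,"dy":0,"dz":-3.9,"hand":1},
    {"ax":0,"ay":0,"az":0,"dx":7.8,"dy":0,"dz":-4.5,"hand":1},
    {"ax":0,"ay":0,"az":0,"dx":8.8,"dy":0,"dz":-5.1,"hand":1}
  ]
}}

```text
clock: 6.8
eef_pos: [565.0, -113.9, 42.9]
tool_rot: [-3.131, 0.527, -2.909]
force: [7.8, -2.6, -6.5]
width: 23.0
gripper_force: 62.1
```

Run:
```python
from kin import *
s,p,r=state();print(s["qpos"],p,r.apply([0,0,1]),s["force"],s["gripper_force"],s["width"])
R=ori(30)
for d in(100,172):delta(np.array([656,-91,59])+cab(-4-d,0,0)+R.apply([0,0,19]),R)
```

```text
[ 0.83480524  0.95184629 -0.81784708  2.2769928   2.40843612  0.50241095
 -0.16016239] [ 564.99592684 -113.91019455   42.92458155] [ 0.49176925  0.10598797 -0.86425087] [ 7.82953582 -2.55144301 -6.53581287] 62.05967903137207 22.995643202915776
d cm [ 0.08  0.1  -0.  ] a [-0.012  0.003 -0.003]
d cm [ 6.3   0.04 -3.62] a [-0.012  0.003 -0.003]
```

>>> {"name": "send_rows", "arguments": {
  "series": [
    {"ax":0,"ay":0,"az":0,"dx":1.0,"dy":0,"dz":-0.6,"hand":1},
    {"ax":0,"ay":0,"az":0,"dx":2.1,"dy":0,"dz":-1.2,"hand":1},
    {"ax":0,"ay":0,"az":0,"dx":3.1,"dy":0,"dz":-1.8,"hand":1},
    {"ax":0,"ay":0,"az":0,"dx":4.2,"dy":0,"dz":-2.4,"hand":1},
    {"ax":0,"ay":0,"az":0,"dx":5.2,"dy":0,"dz":-3.0,"hand":1},
    {"ax":0,"ay":0,"az":0,"dx":5.8,"dy":0,"dz":-3.3,"hand":1},
    {"ax":0,"ay":0,"az":0,"dx":6.3,"dy":0,"dz":-3.6,"hand":1},
    {"ax":0,"ay":0,"az":0,"dx":6.4,"dy":0,"dz":-3.7,"hand":1},
    {"ax":0,"ay":0,"az":0,"dx":6.4,"dy":0,"dz":-3.7,"hand":1}
  ]
}}

```text
clock: 7.7
eef_pos: [496.7, -130.7, 43.0]
tool_rot: [-3.131, 0.531, -2.909]
force: [18.9, 0.3, -19.1]
width: 22.6
gripper_force: 66.1
```

Run:
```python
from kin import *
s,p,r=state();print(s["qpos"],p,r.apply([0,0,1]),s["force"],s["gripper_force"],s["width"])
print(cab(*(p-[661.9,-90.2,42.9]),psi=-PS))
```

```text
[ 0.9663715   0.97475973 -0.87272148  2.42453881  2.51597362  0.59747697
 -0.19314882] [ 496.73306847 -130.6991931    42.98666085] [ 0.49517668  0.10619937 -0.86227707] [ 18.94608131   0.32066908 -19.12645373] 66.14636421203613 22.626123054285056
[-1.70057705e+02 -8.22742742e-01  8.66608517e-02]
```

>>> {"name": "send_rows", "arguments": {
  "series": [
    {"ax":0,"ay":0,"az":0,"dx":-0.2,"dy":0,"dz":0.1,"hand":0},
    {"ax":0,"ay":0,"az":0,"dx":-0.2,"dy":0,"dz":0.1,"hand":0},
    {"ax":0,"ay":0,"az":0,"dx":-0.2,"dy":0,"dz":0.1,"hand":0},
    {"ax":0,"ay":0,"az":0,"dx":-0.2,"dy":0,"dz":0.1,"hand":0},
    {"ax":0,"ay":0,"az":0,"dx":-0.2,"dy":0,"dz":0.1,"hand":0},
    {"ax":0,"ay":0,"az":0,"dx":0,"dy":0,"dz":-3,"hand":0},
    {"ax":0,"ay":0,"az":0,"dx":0,"dy":0,"dz":-7,"hand":0},
    {"ax":0,"ay":0,"az":0,"dx":-2,"dy":0,"dz":-11,"hand":0},
    {"ax":0,"ay":0,"az":0,"dx":-5,"dy":0,"dz":-14,"hand":0},
    {"ax":0,"ay":0,"az":0,"dx":-5,"dy":0,"dz":-14,"hand":0}
  ]
}}

```text
clock: 8.7
eef_pos: [463.4, -134.5, 187.7]
tool_rot: [-3.133, 0.522, -2.907]
force: [-1.0, -1.2, -0.0]
width: 85.8
gripper_force: 0.0
```

Run:
```python
from kin import *
from cell import get_image
s,p,r=state();print(s["qpos"],p,s["force"])
for n in("top","wrist"):
    d=get_image(n);pickle.dump(d,open(n+"2.pkl","wb"));
    if n=="top": t=cv2.resize(d["pixels"][130:330,200:400],None,fx=2.5,fy=2.5,interpolation=2)
    else: w=d["pixels"]
w=cv2.resize(w,(400,300));im=np.zeros((600,500,3),np.uint8);im[:500]=t;cv2.imwrite("pics/t2.png",t[:,:,::-1]);
pull=np.array([656,-91,59])+cab(-170,0,0)
bar=pull+cab(33+87,0,0);print(pull,bar)
```

```text
[ 1.17609662  0.57620859 -1.04653634  2.39906027  1.80926966  0.23565352
  0.37191659] [ 463.38016682 -134.45286972  187.68372663] [-1.01801846 -1.21189453 -0.02612151]
[ 490.69711353 -130.68571186   59.        ] [ 607.38150398 -102.67226819   59.        ]
```

View pics/t2.png

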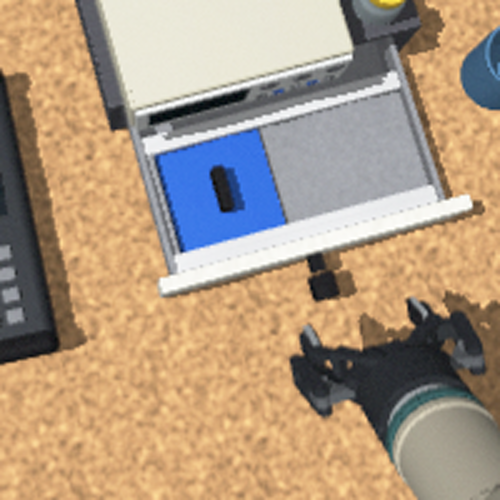

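The drawer is open. In the crop, the blue hatch's corners are at (157,156), (262,130), (286,222) and (181,250), with the black bar centred near (222,188), which is top px (289,205).

Run:
```python
from kin import *
t=ld("top2.pkl");c=[(200+a/2.5,130+b/2.5) for a,b in((157,156),(262,130),(286,222),(181,250))]
for z in(40,50,60):
    q=[at(t,p,z) for p in c];print(z,[round(float(np.linalg.norm(q[i]-q[(i+1)%4])),1) for i in range(4)],np.mean(q,0), np.degrees(np.arctan2(*(q[0]+q[3]-q[1]-q[2])[1::-1]))-90,np.degrees(np.arctan2(*(q[0]+q[1]-q[2]-q[3])[1::-1])))
pull=np.array([656,-91,59])+cab(-170,0,0);b=pull+cab(120,75.5,0);print(b)
for z in(60,70,80):
    e=[at(t,(200+a/2.5,130+bb/2.5),z) for a,bb in((222,188),)];print(z,e)
for zz in (40,45,50):
    print(zz,(proj(t,[b*[1,1,0]+[0,0,zz+22],b*[1,1,0]+[0,0,zz+39]])-[200,130])*2.5)
w=ld("wrist2.pkl");cv2.imwrite("pics/w2.png",w["pixels"][:,:,::-1]);print(proj(w,[b]))
```

```text
40 [111.8, 98.0, 110.6, 99.4] [595.0702446  -36.73514527  40.        ] 13.044658290670654 12.063383747388603
50 [110.8, 97.1, 109.7, 98.5] [593.58770276 -35.85644983  50.        ] 13.04465829067064 12.063383747388597
60 [109.8, 96.2, 108.7, 97.6] [592.10516092 -34.97775439  60.        ] 13.044658290670682 12.063383747388599
[589.75637901 -29.2583392   59.        ]
60 [array([593.2082985 , -35.48833663,  60.        ])]
70 [array([591.71571858, -34.60499511,  70.        ])]
80 [array([590.22313866, -33.72165359,  80.        ])]
40 [[216.08607107 191.26843752]
 [217.41282908 188.73400796]]
45 [[216.4721234  190.53098034]
 [217.81081574 187.97376372]]
50 [[216.86162947 189.78692865]
 [218.21241796 187.20661614]]
[[322.01769461 213.38535164]]
```

View pics/w2.png

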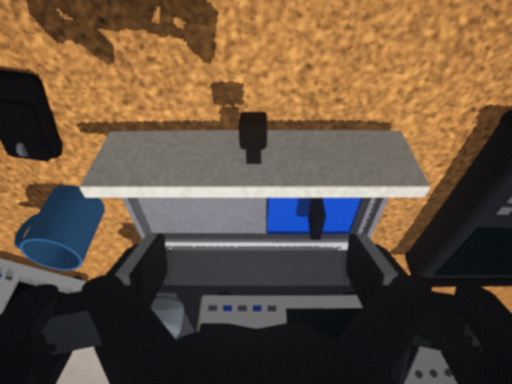

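The wrist view shows the front's top edge at about row 189, the pull at (253,130), and the bar at columns 309–325 with its far top end at row 237.

Run:
```python
from kin import *
w=ld("wrist2.pkl");t=ld("top2.pkl")
pull=np.array([656,-91,59])+cab(-170,0,0)
print("pull",proj(w,[pull]))
for z in(95,100,105,110):print(z,proj(w,[pull+cab(33,150,z-59),pull+cab(33,-150,z-59)]).round(0))
for z in(70,80,90,100):print(z,proj(w,[pull+cab(142,70,z-59),pull+cab(120,70,z-59)]).round(0))
print(proj(w,[pull+cab(120,70,20)]),pull+cab(120,70,0))
```

```text
pull [[255.38356021 126.62224058]]
95 [[427. 184.]
 [ 85. 183.]]
100 [[429. 188.]
 [ 83. 187.]]
105 [[431. 192.]
 [ 81. 191.]]
110 [[434. 196.]
 [ 78. 195.]]
70 [[316. 232.]
 [318. 221.]]
80 [[317. 240.]
 [320. 228.]]
90 [[318. 247.]
 [321. 236.]]
100 [[319. 255.]
 [322. 244.]]
[[319.53008646 227.6775855 ]] [591.04032851 -34.60637376  59.        ]
```

Run:
```python
from kin import *
s,p,r=state();D=ld("S.pkl")+[(s["qpos"],p,r)];pickle.dump(D,open("S.pkl","wb"))
par,res=fit();np.save("par.npy",par)
pull=np.array([656,-91,59])+cab(-170,0,0)
q0=s["qpos"]
for L in(0,8,15,22):
  R=ori(L)
  for g in((120,70,90),(120,70,8),(120,-81,8)):
    o=ik(pull+cab(*g)+R.apply([0,0,19]),R,par,q0,8);print(L,g,round(o[0],1),round(o[1],1),o[2].round(2))
for L in(8,15):
    R=ori(L);delta(pull+cab(115,70,110)+R.apply([0,0,19]),R)
```

```text
0 (120, 70, 90) 0.0 1.7 [ 0.57  0.88 -0.99  1.78  0.88  0.99  1.04]
0 (120, 70, 8) 0.0 1.5 [ 0.54  1.   -0.94  1.82  1.04  0.91  0.92]
0 (120, -81, 8) 0.0 1.8 [ 0.67  0.99 -0.79  1.65  0.87  0.89  1.34]
8 (120, 70, 90) 0.0 1.4 [ 0.66  0.89 -1.08  1.9   1.06  0.88  0.88]
8 (120, 70, 8) 0.0 1.2 [ 0.61  1.   -0.98  1.94  1.25  0.78  0.74]
8 (120, -81, 8) 0.0 1.5 [ 0.78  1.01 -0.9   1.76  1.06  0.77  1.19]
15 (120, 70, 90) 0.0 1.1 [ 0.71  0.87 -1.09  2.    1.23  0.75  0.74]
15 (120, 70, 8) 0.0 1.0 [ 0.62  0.96 -0.92  2.04  1.46  0.62  0.54]
15 (120, -81, 8) 0.0 1.3 [ 0.84  1.01 -0.93  1.85  1.23  0.65  1.06]
22 (120, 70, 90) 0.0 0.8 [ 0.71  0.82 -1.01  2.1   1.44  0.56  0.54]
22 (120, 70, 8) 0.0 0.8 [ 0.64  0.95 -0.89  2.13  1.81  0.55  0.23]
22 (120, -81, 8) 0.0 1.0 [ 0.9   1.02 -0.94  1.94  1.47  0.52  0.87]
d cm [-10.44   6.87  10.46] a [-0.01   0.386 -0.003]
d cm [-10.66   6.87  10.53] a [-0.01   0.263 -0.002]
```

>>> {"name": "send_rows", "arguments": {
  "series": [
    {"ax":0,"ay":0.1,"az":0,"dx":-3,"dy":2,"dz":2,"hand":0},
    {"ax":0,"ay":0.2,"az":0,"dx":-6,"dy":4,"dz":5,"hand":0},
    {"ax":-0.01,"ay":0.3,"az":0,"dx":-8,"dy":6,"dz":8,"hand":0},
    {"ax":-0.01,"ay":0.39,"az":0,"dx":-10.4,"dy":6.9,"dz":10.4,"hand":0},
    {"ax":-0.01,"ay":0.39,"az":0,"dx":-10.4,"dy":6.9,"dz":10.4,"hand":0},
    {"ax":-0.01,"ay":0.39,"az":0,"dx":-10.4,"dy":6.9,"dz":10.4,"hand":0},
    {"ax":-0.01,"ay":0.39,"az":0,"dx":-10.4,"dy":6.9,"dz":10.4,"hand":0}
  ]
}}

```text
clock: 9.5
eef_pos: [587.9, -30.3, 145.7]
tool_rot: [3.135, 0.132, -2.904]
force: [0.5, -0.6, -0.2]
width: 84.9
gripper_force: 0.0
```

Run:
```python
from kin import *
from cell import get_image
s,p,r=state();print(s["qpos"],p,r.apply([0,0,1]),s["force"])
d=get_image("wrist");pickle.dump(d,open("wrist3.pkl","wb"));cv2.imwrite("pics/w3.png",d["pixels"][:,:,::-1])
pull=np.array([656,-91,59])+cab(-170,0,0)
for zt in(76,80,84):print(zt,proj(d,[pull+cab(x,y,zt-59) for x,y in((98,76),(98,64),(142,64),(142,76))]).round(0).tolist())
print(proj(d,[pull+cab(x,y,45-59) for x,y in((60,125),(60,15),(180,15),(180,125))]).round(0).tolist())
```

```text
[ 0.61626478  0.78716148 -0.96689623  1.88168209  0.89594443  0.81135059
  1.01023431] [587.9404415  -30.32112451 145.73648593] [ 0.12651857  0.03775088 -0.99124564] [ 0.47060828 -0.6481848  -0.22812654]
76 [[259.0, 158.0], [241.0, 158.0], [242.0, 214.0], [258.0, 214.0]]
80 [[259.0, 159.0], [241.0, 159.0], [242.0, 216.0], [259.0, 216.0]]
84 [[259.0, 161.0], [241.0, 161.0], [242.0, 219.0], [259.0, 219.0]]
[[325.0, 96.0], [176.0, 95.0], [189.0, 234.0], [313.0, 234.0]]
```

View pics/w3.png

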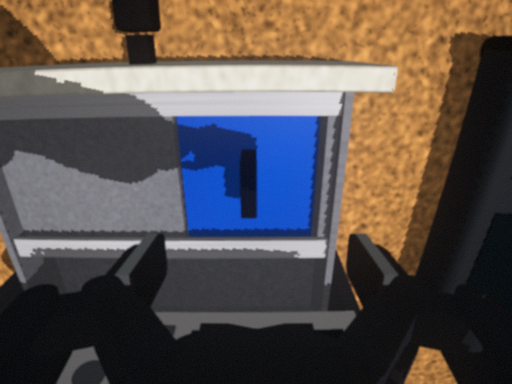

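The bar is at columns 241–257 with its far top edge at row 217, and the hatch's far edge is at row 235. This matches the prediction for y=+70 and a bar top at z≈81. The side wall is close to the left finger, so I'll half-close before descending.

Run:
```python
from kin import *
pull=np.array([656,-91,59])+cab(-170,0,0);R=ori(8)
for z in(40,11):delta(pull+cab(120,69.5,z)+R.apply([0,0,19]),R)
```

```text
d cm [ 0.14 -0.36  6.59] a [ 0.005 -0.01   0.001]
d cm [ 0.51 -0.37  9.46] a [ 0.005 -0.01   0.001]
```

>>> {"name": "send_rows", "arguments": {
  "series": [
    {"ax":0,"ay":0,"az":0,"dx":0.1,"dy":-0.35,"dz":1,"hand":0.5},
    {"ax":0,"ay":0,"az":0,"dx":0.1,"dy":-0.35,"dz":3,"hand":0.5},
    {"ax":0,"ay":0,"az":0,"dx":0.1,"dy":-0.35,"dz":3,"hand":0.5},
    {"ax":0,"ay":0,"az":0,"dx":0.1,"dy":-0.35,"dz":4.5,"hand":0.5},
    {"ax":0,"ay":0,"az":0,"dx":0.1,"dy":-0.35,"dz":6,"hand":0.5},
    {"ax":0,"ay":0,"az":0,"dx":0.3,"dy":-0.35,"dz":7.5,"hand":0.5},
    {"ax":0,"ay":0,"az":0,"dx":0.4,"dy":-0.35,"dz":8.5,"hand":0.5},
    {"ax":0,"ay":0,"az":0,"dx":0.5,"dy":-0.35,"dz":9.3,"hand":0.5},
    {"ax":0,"ay":0,"az":0,"dx":0.5,"dy":-0.35,"dz":9.4,"hand":0.5}
  ]
}}

```text
clock: 10.45
eef_pos: [593.7, -35.8, 52.8]
tool_rot: [3.137, 0.131, -2.908]
force: [0.2, -0.1, 0.6]
width: 42.7
gripper_force: 0.0
```

Run:
```python
from kin import *
pull=np.array([656,-91,59])+cab(-170,0,0);R=ori(8)
s,p,r=state();print(s["qpos"],p,s["force"],s["width"])
delta(pull+cab(120,69.5,11)+R.apply([0,0,19]),R)
```

```text
[ 0.53780217  0.90453945 -0.82064222  1.91692255  1.07813911  0.66915339
  0.87220022] [593.70666678 -35.75385412  52.76657994] [ 0.22450053 -0.05714121  0.55531484] 42.724572687610035
d cm [-0.01  0.12  0.16] a [ 0.005 -0.009 -0.002]
```

>>> {"name": "send_rows", "arguments": {
  "series": [
    {"ax":0,"ay":0,"az":0,"dx":0,"dy":0.05,"dz":0.1,"hand":1},
    {"ax":0,"ay":0,"az":0,"dx":0,"dy":0.05,"dz":0.1,"hand":1},
    {"ax":0,"ay":0,"az":0,"dx":0,"dy":0.05,"dz":0.1,"hand":1},
    {"ax":0,"ay":0,"az":0,"dx":0,"dy":0.05,"dz":0.1,"hand":1},
    {"ax":0,"ay":0,"az":0,"dx":0,"dy":0.05,"dz":0.1,"hand":1},
    {"ax":0,"ay":0,"az":0,"dx":0,"dy":0.05,"dz":0.1,"hand":1}
  ]
}}

```text
clock: 11.05
eef_pos: [594.8, -34.9, 53.5]
tool_rot: [3.137, 0.133, -2.908]
force: [-0.2, 1.2, 5.2]
width: 11.0
gripper_force: 59.2
```

Run:
```python
from kin import *
s,p,r=state();print(p,s["force"],s["width"],s["gripper_force"])
for v in((0,0,10),(0,-75,10),(0,-151,10)):print(r.inv().apply(cab(*v))/10)
```

```text
[594.82848511 -34.89049452  53.49704602] [-0.22018394  1.1570199   5.15575181] 10.975967062004099 59.20817792415619
[-0.13300516  0.00455081 -0.9911049 ]
[-0.14498198 -7.49536777 -1.02393465]
[ -0.1571185  -15.09528527  -1.05720214]
```

>>> {"name": "send_rows", "arguments": {
  "series": [
    {"ax":0,"ay":0,"az":0,"dx":-0.04,"dy":0,"dz":-0.3,"hand":1},
    {"ax":0,"ay":0,"az":0,"dx":-0.08,"dy":0,"dz":-0.6,"hand":1},
    {"ax":0,"ay":0,"az":0,"dx":-0.13,"dy":0,"dz":-1.0,"hand":1},
    {"ax":0,"ay":0,"az":0,"dx":-0.13,"dy":0,"dz":-1.0,"hand":1},
    {"ax":0,"ay":0,"az":0,"dx":-0.13,"dy":0,"dz":-1.0,"hand":1}
  ]
}}

```text
clock: 11.55
eef_pos: [594.2, -35.4, 62.9]
tool_rot: [3.137, 0.132, -2.908]
force: [0.1, -0.6, -0.9]
width: 10.8
gripper_force: 58.4
```

Run:
```python
from kin import *
s,p,r=state();print(p,s["force"],s["torque"],s["width"],s["gripper_force"])
```

```text
[594.22585106 -35.37105448  62.92697252] [ 0.14302214 -0.55214466 -0.94954918] [-0.01291976  0.15524526  0.02806148] 10.770565535241841 58.44963848590851
```

>>> {"name": "send_rows", "arguments": {
  "series": [
    {"ax":0,"ay":0,"az":0,"dx":0,"dy":-1,"dz":0,"hand":1},
    {"ax":0,"ay":0,"az":0,"dx":0,"dy":-2.3,"dz":0,"hand":1},
    {"ax":0,"ay":0,"az":0,"dx":0,"dy":-3.7,"dz":0,"hand":1},
    {"ax":0,"ay":0,"az":0,"dx":0,"dy":-5,"dz":0,"hand":1},
    {"ax":0,"ay":0,"az":0,"dx":-0.01,"dy":-6.3,"dz":-0.02,"hand":1},
    {"ax":0,"ay":0,"az":0,"dx":-0.01,"dy":-7.5,"dz":-0.03,"hand":1},
    {"ax":0,"ay":0,"az":0,"dx":-0.01,"dy":-7.5,"dz":-0.03,"hand":1}
  ]
}}

```text
clock: 12.25
eef_pos: [612.4, -111.1, 62.6]
tool_rot: [3.138, 0.132, -2.911]
force: [0.1, -0.1, -0.4]
width: 10.8
gripper_force: 58.5
```

Run:
```python
from kin import *
s,p,r=state();print(s["qpos"],p,s["force"],s["torque"],s["width"],s["gripper_force"],cab(*(p-[594.5,-35.1,53]),psi=-PS))
```

```text
[ 0.67344446  0.92897019 -0.86169297  1.83221141  1.020025    0.73205867
  1.07523561] [ 612.38202869 -111.09310834   62.58719405] [ 0.1204322  -0.13721099 -0.35785192] [-0.06452776  0.03003782  0.05340347] 10.827334267394239 58.48308026790619 [ -0.35229201 -78.0678894    9.58719405]
```

>>> {"name": "send_rows", "arguments": {
  "series": [
    {"ax":0,"ay":0,"az":0,"dx":0,"dy":-1,"dz":0,"hand":1},
    {"ax":0,"ay":0,"az":0,"dx":0,"dy":-2.3,"dz":0,"hand":1},
    {"ax":0,"ay":0,"az":0,"dx":0,"dy":-3.7,"dz":0,"hand":1},
    {"ax":0,"ay":0,"az":0,"dx":0,"dy":-5,"dz":0,"hand":1},
    {"ax":0,"ay":0,"az":0,"dx":0,"dy":-6.2,"dz":0,"hand":1},
    {"ax":0,"ay":0,"az":0,"dx":-0.01,"dy":-7.0,"dz":-0.02,"hand":1},
    {"ax":0,"ay":0,"az":0,"dx":-0.01,"dy":-7.4,"dz":-0.02,"hand":1},
    {"ax":0,"ay":0,"az":0,"dx":-0.01,"dy":-7.5,"dz":-0.02,"hand":1},
    {"ax":0,"ay":0,"az":0,"dx":-0.01,"dy":-7.5,"dz":-0.02,"hand":1}
  ]
}}

```text
clock: 13.15
eef_pos: [629.3, -180.8, 62.8]
tool_rot: [3.137, 0.132, -2.907]
force: [2.0, 0.2, -0.5]
width: 11.1
gripper_force: 58.5
```

Run:
```python
from kin import *
s,p,r=state();print(s["qpos"],p,s["force"],s["torque"],s["width"],s["gripper_force"],cab(*(p-[594.5,-35.1,53]),psi=-PS))
```

```text
[ 0.77500019  0.97326271 -0.88943177  1.73101062  0.98218109  0.79489645
  1.25679481] [ 629.25197931 -180.8385536    62.78883687] [ 1.99549422  0.2217508  -0.46853304] [-0.05475747 -0.04169559  0.04456695] 11.11378074947142 58.514572978019714 [  -0.23021032 -149.82447422    9.78883687]
```

>>> {"name": "send_rows", "arguments": {
  "series": [
    {"ax":0,"ay":0,"az":0,"dx":0,"dy":-0.2,"dz":0,"hand":1},
    {"ax":0,"ay":0,"az":0,"dx":0,"dy":-0.3,"dz":0,"hand":1},
    {"ax":0,"ay":0,"az":0,"dx":0,"dy":-0.3,"dz":0,"hand":1},
    {"ax":0,"ay":0,"az":0,"dx":0.02,"dy":-0.2,"dz":0.1,"hand":1},
    {"ax":0,"ay":0,"az":0,"dx":0.02,"dy":-0.2,"dz":0.15,"hand":1},
    {"ax":0,"ay":0,"az":0,"dx":0.02,"dy":-0.2,"dz":0.15,"hand":1}
  ]
}}

```text
clock: 13.75
eef_pos: [629.4, -181.3, 61.6]
tool_rot: [3.135, 0.132, -2.906]
force: [-3.0, 4.4, 3.5]
width: 10.4
gripper_force: 59.3
```

Run:
```python
from kin import *
s,p,r=state();print(p,s["force"],s["torque"],s["width"],s["gripper_force"],cab(*(p-[594.5,-35.1,53]),psi=-PS))
```

```text
[ 629.3829029  -181.29718926   61.64048773] [-2.95047226  4.38606312  3.52184019] [0.90411232 0.58239221 0.29939485] 10.411929323095109 59.32920277118683 [  -0.20997052 -150.30100125    8.64048773]
```

>>> {"name": "send_rows", "arguments": {
  "series": [
    {"ax":0,"ay":0,"az":0,"dx":0,"dy":0.1,"dz":0,"hand":0.6},
    {"ax":0,"ay":0,"az":0,"dx":0,"dy":0.1,"dz":0,"hand":0.6},
    {"ax":0,"ay":0,"az":0,"dx":0,"dy":0.1,"dz":0,"hand":0.6},
    {"ax":0,"ay":0,"az":0,"dx":0,"dy":0.1,"dz":0,"hand":0.6},
    {"ax":0,"ay":0,"az":0,"dx":0,"dy":0.1,"dz":-2,"hand":0.6},
    {"ax":0,"ay":0,"az":0,"dx":0,"dy":0.1,"dz":-5,"hand":0.6},
    {"ax":0,"ay":0,"az":0,"dx":0,"dy":0.1,"dz":-9,"hand":0.6},
    {"ax":0,"ay":0,"az":0,"dx":3,"dy":0.1,"dz":-13,"hand":0.6},
    {"ax":0,"ay":0,"az":0,"dx":6,"dy":0.1,"dz":-15,"hand":0.6},
    {"ax":0,"ay":0,"az":0,"dx":6,"dy":0.1,"dz":-15,"hand":0.6}
  ]
}}

```text
clock: 14.75
eef_pos: [550.1, -203.2, 205.3]
tool_rot: [3.142, 0.132, -2.909]
force: [0.2, -0.9, -1.0]
width: 33.9
gripper_force: 0.0
```

Run:
```python
from kin import *
from cell import get_image
s,p,r=state();print(p,s["force"],s["width"])
d=get_image("wrist");cv2.imwrite("pics/w4.png",d["pixels"][:,:,::-1])
pull=np.array([656,-91,59])+cab(-170,0,0)
print(proj(d,[pull+cab(x,y-151,z+8-59) for x,y,z in((98,69.5,81),(142,69.5,81),(180,14.5,47),(180,124.5,47))]).round(0).tolist())
```

```text
[ 550.10560023 -203.21512018  205.28664946] [ 0.21844568 -0.89943873 -1.01019215] 33.90547246891871
[[261.0, 220.0], [261.0, 259.0], [212.0, 268.0], [308.0, 267.0]]
```

View pics/w4.png

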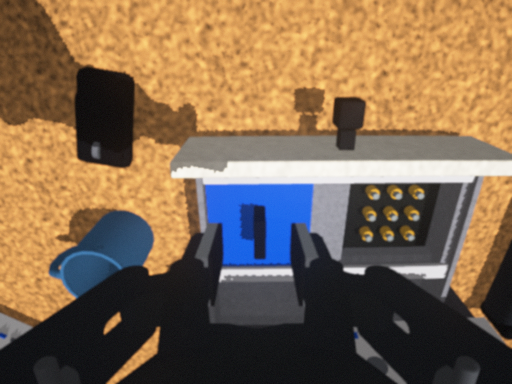

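The hatch is home: its bar is at (260,232) and its edge sits against the right wall at column 207. The adapters are uncovered around (395,213), and the mug and mouse look untouched.

```bash
python3 -c "
from cell import finish_job;print(finish_job())"
```

```text
the job is handed in; nothing more can be done
None
```

The drawer is out to its stop and the hatch is home against the right-hand end, flat and released, with the adapter bay uncovered and the bystanders in view undisturbed; the job is handed in, but no verdict came back.

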